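Set the bowl gauge's pointer with its thumbwheel

ROBOT

A 6-joint arm with a two-finger parallel gripper is mounted at the origin on the work surface. World frame = base frame: x ahead of the robot, y to its left, z up, the work surface at z = 0. Lengths are in m, angles in degrees, forces in N, time in s.
With the tool pointing down it reaches from about 0.4 to 0.825 m from the base axis. Payload 7 kg.
Tool frame: the origin (TCP) lies midway between the tips of the shut fingers; the grasp point (between the pads) lies 19 mm behind it (r.hold_point_z is the distance from the TCP to the grasp point, in m); x points along the fingers, y is the direction in which the jaws open and shut, and the axes are right-handed (so a half turn about x gives the same grasp; the last joint's range is limited). The gripper opens to 88 mm and grips with 3 to 60 N. Pads are 19 mm wide; open, the fingers measure 130 mm over their backs; the gripper's body (78 mm by 193 mm) begins 47 mm behind the grasp point.
Start: joints at [91.794, 20.546, 0.682, 0, -70.136, -16.507], TCP at [0.171, 0.653, 0.227] pointing down, gripper open.
Joint ranges: [-176.03, 176.03], [-82.01, 121.73], [-58.28, 71.71], [-173.87, 95.51], [-174.79, -0.11], [-173.66, 173.66]. Speed limits (degrees/s): [136.94, 136.94, 172.46, 180, 180, 180].

INTERFACE

Orientations are given as [roll, pitch, yaw] about the fixed x, y, z axes, in that order (R = Rz(yaw) Ry(pitch) Rx(roll)).
In Python, from plant import r, viewer, order gives the robot as it stands. The module is installed in compiled form; this text tells all that it offers.
- The arm moves only by the shell command python3 -m creep 'ROWS' [FORCE]. ROWS is JSON, a list of rows, each an object of numbers: "ax", "ay", "az": the turn, a rotation vector about the tool's x, y, z in degrees; "tx", "ty", "tz": the shift along the tool's x, y, z in m; "fingers": the finger opening in m, from 0 to 0.0876. A call has 1 to 5 rows; each row is the pose to reach, as a shift and turn from the pose commanded when the call began, along the tool's axes at that moment; what a row does not reach only later rows make up. A row lasts 1/10 s, in which the tool goes at most 50 mm and 8.59 degrees, less where a joint would pass 70% of its speed; a pose out of reach is approached as far as the arm can. A call with a gripper value outside its range is refused whole. The fingers move at their own pace and stop on an object; FORCE is the grip in N (left out, the last holds). Time passes only in rows, so rows that repeat a pose let the fingers close. It gives the time, the measured TCP pose, the force and the opening at its end, in the units of the state.
- r.get_state(): the state, without advancing time (a new reading comes with each control period).
- viewer.capture(name): name is "side" or "top"; returns a dict with "pixels" (480x640x3 uint8, blue, green, red), "depth" (480x640 float32, m along the optical axis (not along the pixel's ray), 0 where there is no reading), "fx", "fy", "cx", "cy" (pixels), "rvec" (rotation vector, rad) and "tvec" (3), from world to camera coordinates, as OpenCV has them. Camera axes: x right, y down, z forward; pixel columns grow to the right and rows downward; lengths in m; the calibration is good to about 2 mm. A picture is of the moment at which its call begins.
- order.close_job(): hands the job in, once; it reports no verdict.
The state is a dict: "time_s": time; "joints": joint angles; "qd": joint speeds; "joint_torque": joint torques, N m; "tcp_pos": TCP position; "eef_rot": TCP orientation; "contact_force": force on the tool from outside, world axes, zero at the start; "moment": the same for the moment, N m; "gripper_width": finger opening in m.
Only numpy, scipy, OpenCV 4.12 (cv2) and the standard library are available. Lean on these libraries where they do the work, as an engineer would, in place of code of your own. Each camera call takes 0.05 s, during which the arm holds its last target.

TASK

With one fingertip, roll the thumbwheel of the width gauge that holds the yellow bowl until its red pointer blade is in line with the far edge of the bowl's rim (opposite the gauge's end stop). Move the pointer by the wheel only, never touching it, and do not push the bowl out of place. Leave the other gauge as it is set.

Things in the scene. Friction and masses are not known exactly. Their poses are not given: they have to be found in the camera images.
- yellow_bowl: Yellow bowl, loose, 110 mm across the rim, 50 mm high, its near rim at the dark upright end stop of its gauge. Origin: centre of its underside, 8 mm above the table. x runs along the gauge, away from the robot within 0.3 rad; the rim's far edge is at x = +55 mm. A like gauge beside it holds a blue bowl; the two may change places.
- gauge_wheel_top (a point): Top of the yellow bowl's gauge's dark striped thumbwheel (64 mm across, 30 wide, axle along y), 68 mm above the table, 8 mm proud of a grey housing 90 x 56 mm. Axes as the bowl's. Sprung: gives 6 mm, 3 N plus 0.8 N/mm. Press 3-5 mm and draw the tip along +x, 28 mm at most per stroke: it turns by friction, stays put; pointer moves 1.5 times as far, same way.
- pointer: Red pointer blade of that gauge, level, 7 mm wide, 4 mm thick, 106 mm long, on a black slide. Origin: middle of its tip, 70 mm above the table, 12 mm above the rim, on the bowl's centre line along x. Axes as the bowl's. Slides along x only, driven by the wheel (dips with it when pressed); starts about 45 to 105 mm short of the rim's far edge, can pass it by about 35 mm.
- other_pointer: The same red blade on the other gauge, the one holding the blue bowl (origin and axes alike for that gauge). Its setting must be left alone.
Mind the look-alikes: they are no part of the job. What is shaped like the yellow_bowl but green or purple is not meant.

How it is judged (in metres and radians):
At the end, for the whole second after the job is handed in: The pointer blade of the yellow bowl's gauge stands within 10 mm of the far edge of the bowl's rim (measured along the rule) and is at rest; the yellow bowl is upright and within 15 mm of where it started; the other gauge's pointer is within 10 mm of its first setting (x of pointer in the frame of yellow_bowl between 0.045 and 0.065 m and linear speed of pointer below 0.01 m/s and angle between yellow_bowl's own z axis and vertical below 0.17 rad and distance of yellow_bowl from where it was at the start of the episode below 0.015 m and distance of other_pointer from where it was at the start of the episode below 0.01 m); the robot touches nothing.
It fails at once if the robot pushes the pointer itself instead of rolling the wheel (contact force between any of the fingers, the arm and pointer above 1 N).
It fails at once if the yellow bowl is pushed more than 15 mm out of place (distance of yellow_bowl from where it was at the start of the episode above 0.015 m).
It fails at once if the other gauge's pointer is moved more than 10 mm (distance of other_pointer from where it was at the start of the episode above 0.01 m).
It also fails if it takes over 34 s, if anything falls off the work surface, if the arm or the gripper's body presses on something with over 40 N, if the wrist force passes 120 N, or if a joint passes its speed limit or range.

## Working session

There is one attempt and no reset: what is moved stays moved. The work goes in short steps, Python scripts to look and compute and a shell command to move; the robot and the scene stay as the last step left them, time stands still between calls to the robot, and variables do not carry over. Pictures are saved under pics/ and viewed, and the job is handed in when it is done.

```bash
mkdir -p pics; cat > h.py <<'E'
import numpy as np, cv2
def world(c,u,v,d=None):
    R,_=cv2.Rodrigues(np.array(c["rvec"],float)); t=np.array(c["tvec"],float).ravel()
    if d is None: d=c["depth"][int(round(v)),int(round(u))]
    p=np.array([(u-c["cx"])/c["fx"]*d,(v-c["cy"])/c["fy"]*d,d])
    return R.T@(p-t)
def atz(c,u,v,z):
    R,_=cv2.Rodrigues(np.array(c["rvec"],float)); t=np.array(c["tvec"],float).ravel()
    o=-R.T@t; d=R.T@np.array([(u-c["cx"])/c["fx"],(v-c["cy"])/c["fy"],1.])
    return o+d*(z-o[2])/d[2]
E
python3 - <<'E'
from plant import r,viewer
import cv2,pickle
for n in("side","top"):
    c=viewer.capture(n); cv2.imwrite(f"pics/{n}0.png",c["pixels"]); pickle.dump(c,open(f"{n}0.pkl","wb"))
print(r.get_state())
E
```

```text
{'time_s': 0.1, 'joints': array([ 9.17930432e+01,  2.05859932e+01,  6.38774642e-01, -1.66236356e-02,
       -7.01351547e+01, -1.65091852e+01]), 'qd': array([ 0.04991989,  0.05355387,  0.10171944,  0.21696358,  0.0045103 ,
       -0.04972288]), 'joint_torque': array([ 1.37509596e-04, -5.84160447e+01,  2.93751454e+01,  7.01547682e+00,
        1.01305961e-02, -4.82365567e-05]), 'tcp_pos': array([0.17136639, 0.65243657, 0.22573309]), 'eef_rot': array([ 95.76781571,  89.91615691, -98.95398627]), 'contact_force': array([ 0.56025249,  0.10488066, -0.3545701 ]), 'moment': array([ 0.03724004,  0.00714473, -0.00417253]), 'gripper_width': 0.08773027119733066}
```

View pics/top0.png

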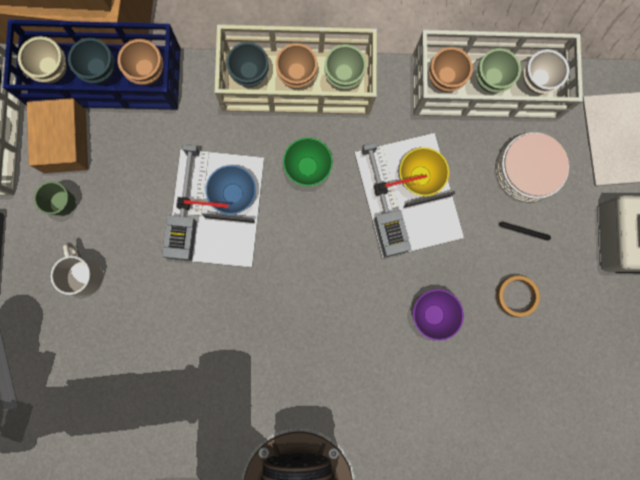

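View pics/side0.png

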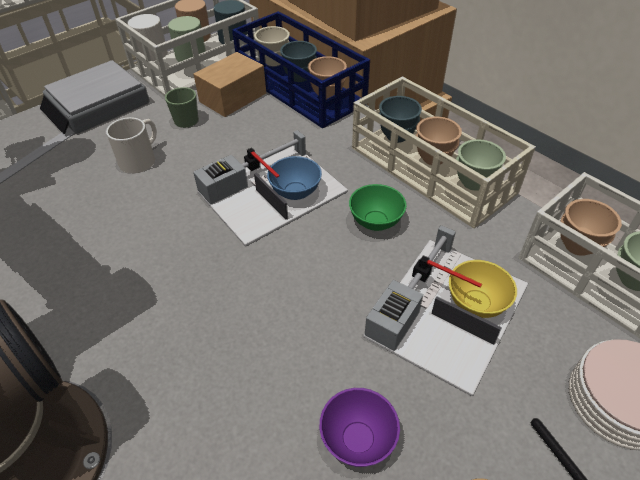

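The top view shows the yellow bowl's gauge on the right: bowl at about (424,171), wheel (393,232), pointer tip (427,176). The blue bowl's gauge is on the left. I'll enlarge the yellow one.

```bash
python3 - <<'E'
import pickle,cv2
c=pickle.load(open("top0.pkl","rb"));im=c["pixels"][125:265,345:475]
cv2.imwrite("pics/top0c.png",cv2.resize(im,None,fx=4.2,fy=4.2,interpolation=cv2.INTER_CUBIC))
c=pickle.load(open("side0.pkl","rb"));im=c["pixels"][220:390,355:535]
cv2.imwrite("pics/side0c.png",cv2.resize(im,None,fx=3.5,fy=3.5,interpolation=cv2.INTER_CUBIC))
E
```

```text
(no output)
```

View pics/top0c.png

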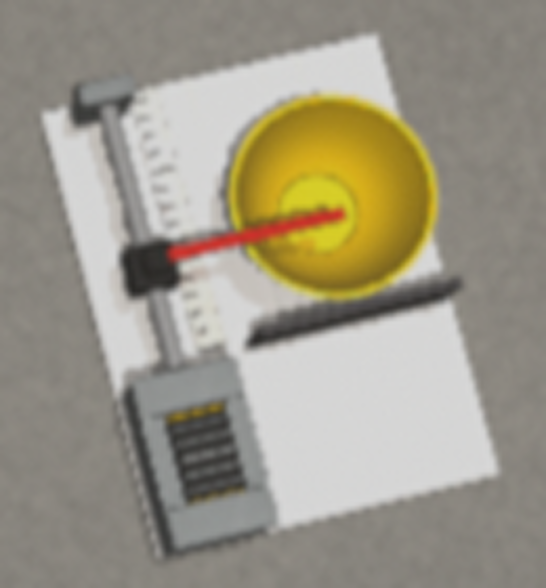

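View pics/side0c.png

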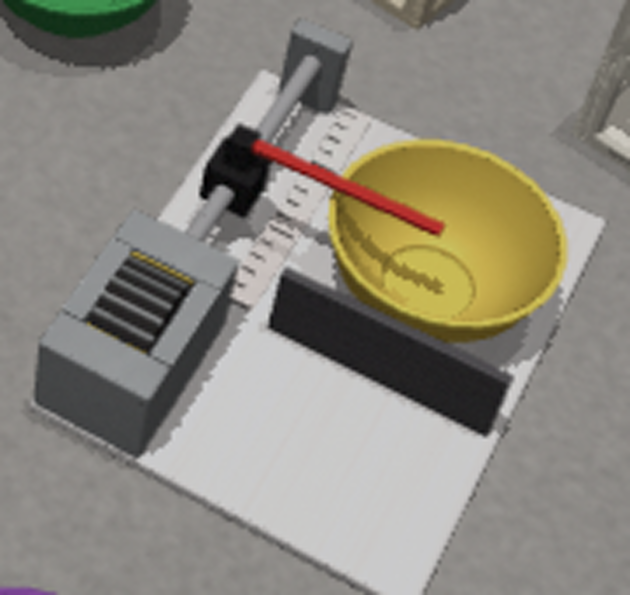

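The crops show the pointer tip near the bowl's middle (crop 342,214), and the wheel's slot centred at about (206,453). Now the geometry.

```bash
cat > geo.py <<'E'
import numpy as np,pickle,cv2
from h import *
c=pickle.load(open("top0.pkl","rb"))
P=lambda x,y,z: atz(c,345+(x+.5)/4.2-.5,125+(y+.5)/4.2-.5,z)
E
python3 - <<'E'
from geo import *
tip=P(342,214,.07);sl=P(172,256,.07);rim=P(334,197,.058)
cor=[P(*q,.060) for q in((168,415),(225,405),(245,492),(188,502))]
w=P(206,453,.066)
print("tip",tip,"sl",sl,"rim",rim,"w",w,len(c)); print(np.array(cor))
# axis estimates
yv=sl-tip; print("blade len",np.linalg.norm(yv),"y ang",np.degrees(np.arctan2(yv[1],yv[0]))-90)
e=P(180,502,.0)
for a,b in(((112,108),(178,360)),):
    d=P(*a,.05)-P(*b,.05);print("rail",np.degrees(np.arctan2(d[1],d[0])))
# plate edges at z~.006
for a,b in(((378,35),(498,470)),((378,35),(42,112)),((450,283),(250,340))):
    d=P(*a,.008)-P(*b,.008);print("edge",np.degrees(np.arctan2(d[1],d[0])),np.linalg.norm(d))
# rim fit via yellow mask
R,_=cv2.Rodrigues(np.array(c["rvec"]));print("cam",-R.T@np.array(c["tvec"]).ravel())
im=cv2.cvtColor(c["pixels"],cv2.COLOR_BGR2HSV)
m=cv2.inRange(im,(20,120,60),(35,255,255));m[:,:380]=0;m[:125]=0;m[215:]=0;m[:,470:]=0
k=cv2.findContours(m,0,1)[0];k=max(k,key=cv2.contourArea)
h=cv2.convexHull(k).reshape(-1,2)
pts=np.array([atz(c,u,v,.058)[:2] for u,v in h.astype(float)])
A=np.c_[2*pts,np.ones(len(pts))];s=np.linalg.lstsq(A,(pts**2).sum(1),rcond=None)[0]
print("rimfit",s[:2],np.sqrt(s[2]+s[:2]@s[:2]))
# depth-based pts wheel
for (x,y) in((206,453),(200,440),(212,470),(342,214),(335,216),(250,235)):
    u,v=345+x/4.2,125+y/4.2; print(world(c,u,v).round(4))
from plant import r
print(r.get_state()["eef_rot"])
E
```

```text
tip [ 0.66925283 -0.26422395  0.07      ] sl [ 0.64538709 -0.17643592  0.07      ] rim [ 0.68091863 -0.26254259  0.058     ] w [ 0.54429697 -0.19455466  0.066     ] 8
[[ 0.56438176 -0.17588964  0.06      ]
 [ 0.57014003 -0.20524337  0.06      ]
 [ 0.52534953 -0.21547599  0.06      ]
 [ 0.51966054 -0.18622822  0.06      ]]
blade len 0.09097423715130179 y ang 15.20866996028191
rail 14.689858775916887
edge 14.729523066723294 0.2454816943730508
edge -75.56449034234407 0.1888193614545773
edge -72.88843774527706 0.11310396000598551
cam [0.36995663 0.00325366 1.38440028]
rimfit [ 0.68172092 -0.26197201] 0.05396127253736656
[ 0.5431 -0.1949  0.0691]
[ 0.5498 -0.192   0.068 ]
[ 0.5352 -0.1989  0.0628]
[ 0.6688 -0.2654  0.0684]
[ 0.6666 -0.2608  0.0729]
[ 0.6561 -0.2172  0.0714]
[ 95.76781571  89.91615691 -98.95398627]
```

```bash
cat > nav.py <<'E'
import numpy as np,sys
from scipy.spatial.transform import Rotation as Ro
from plant import r
th=np.radians(14.7); X=np.array([np.cos(th),np.sin(th),0]);Y=np.array([-np.sin(th),np.cos(th),0]);Z=np.array([0,0,1.])
W=np.array([.5437,-.1950,.068])
C=np.array([.6815,-.262,.058])
def tool():
    s=r.get_state(); return s,Ro.from_euler('xyz',s["eef_rot"],degrees=True).as_matrix()
def report(goal=None):
    s,R=tool(); 
    print("t",s["time_s"],"tcp",s["tcp_pos"].round(4),"F",s["contact_force"].round(2),"w",s["gripper_width"].round(4))
    d=s["tcp_pos"]-W; print("rel wheel along x,y,z mm",(1e3*np.array([d@X,d@Y,d[2]])).round(1))
    print("tool in world\n",R.round(3))
    # desired R: x down, y = +-Y
    for sg in(1,-1):
        Rd=np.c_[-Z,sg*Y,np.cross(-Z,sg*Y)]
        print("turn to sg",sg,Ro.from_matrix(R.T@Rd).as_rotvec(degrees=True).round(2))
    if goal is not None: print("shift to goal",(R.T@(np.array(goal)-s["tcp_pos"])).round(4))
E
python3 - <<'E'
from nav import *
report([.42,.42,.2])
E
```

```text
Traceback (most recent call last):
  File "nav.py", line 11, in report
    print("t",s["time_s"],"tcp",s["tcp_pos"].round(4),"F",s["contact_force"].round(2),"w",s["gripper_width"].round(4))
                                                                                          ^^^^^^^^^^^^^^^^^^^^^^^^
AttributeError: 'float' object has no attribute 'round'
```

```bash
sed -i 's/s\["gripper_width"\].round(4)/round(s["gripper_width"],4)/' nav.py; python3 - <<'E'
from nav import *
report([.42,.42,.2])
E
```

```text
t 0.1 tcp [0.1714 0.6524 0.2257] F [ 0.56  0.1  -0.35] w 0.0877
rel wheel along x,y,z mm [-145.1  914.2  157.7]
tool in world
 [[-0.    -0.254 -0.967]
 [-0.001 -0.967  0.254]
 [-1.     0.001 -0.   ]]
turn to sg 1 [ 1.5058e+02 -1.1000e-01 -2.0000e-02]
turn to sg -1 [-2.942e+01  1.000e-02 -8.000e-02]
shift to goal [ 0.026   0.1616 -0.2995]
```

```bash
python3 -m creep '[{"ax":-6,"ty":0.023,"tz":-0.042,"fingers":0.04},{"ax":-12,"ty":0.046,"tz":-0.084,"fingers":0.04},{"ax":-18,"ty":0.069,"tz":-0.126,"fingers":0.04},{"ax":-24,"ty":0.092,"tz":-0.168,"fingers":0.04},{"ax":-29.4,"ty":0.115,"tz":-0.21,"fingers":0.04}]'; python3 - <<'E'
from nav import *
report(W-.0*X+.027*Y+[0,0,.06])
E
```

```text
t 0.1 tcp [0.1714 0.6524 0.2257] F [ 0.56  0.1  -0.35] w 0.0877
rel wheel along x,y,z mm [-145.1  914.2  157.7]
tool in world
 [[-0.    -0.254 -0.967]
 [-0.001 -0.967  0.254]
 [-1.     0.001 -0.   ]]
turn to sg 1 [ 1.5058e+02 -1.1000e-01 -2.0000e-02]
turn to sg -1 [-2.942e+01  1.000e-02 -8.000e-02]
shift to goal [ 0.0988  0.7013 -0.5622]invalid input
```

```bash
python3 -m creep '[{"ax":-6.0,"ay":0.0,"az":0.0,"tx":0.0,"ty":0.023,"tz":-0.042,"fingers":0.04}]'; echo; python3 -m creep --help | head -20
```

```text
time_s: 0.2
tcp_pos: [0.204, 0.6219, 0.2249]
eef_rot: [82.5, 89.9, -106.0]
contact_force: [1.7, 0.1, 0.2]
gripper_width: 0.0839
invalid input: not JSON, or not a number
```

```bash
python3 - <<'E'
from nav import *
report([.45,.35,.21])
E
```

```text
t 0.2 tcp [0.204  0.6219 0.2249] F [1.68 0.1  0.18] w 0.0839
rel wheel along x,y,z mm [-121.3  876.4  156.9]
tool in world
 [[-0.    -0.147 -0.989]
 [-0.001 -0.989  0.147]
 [-1.     0.001  0.   ]]
turn to sg 1 [ 1.5682e+02 -8.0000e-02 -3.0000e-02]
turn to sg -1 [-2.318e+01  2.000e-02 -6.000e-02]
shift to goal [ 0.0151  0.2326 -0.2834]
```

```bash
python3 -m creep '[{"ax":-5,"ay":0,"az":0,"tx":0,"ty":0.03,"tz":-0.037,"fingers":0.04},{"ax":-10,"ay":0,"az":0,"tx":0,"ty":0.06,"tz":-0.074,"fingers":0.04},{"ax":-15,"ay":0,"az":0,"tx":0,"ty":0.09,"tz":-0.111,"fingers":0.04},{"ax":-20,"ay":0,"az":0,"tx":0,"ty":0.12,"tz":-0.148,"fingers":0.04},{"ax":-23.2,"ay":0,"az":0,"tx":0,"ty":0.15,"tz":-0.185,"fingers":0.04}]'; python3 - <<'E'
from nav import *
report(W+.027*Y+[0,0,.06])
E
```

```text
time_s: 0.7
tcp_pos: [0.3672, 0.4419, 0.2264]
eef_rot: [36.7, 90.0, -128.6]
contact_force: [1.0, -0.8, -0.2]
gripper_width: 0.0451
t 0.7 tcp [0.3672 0.4419 0.2264] F [ 1.04 -0.79 -0.23] w 0.0451
rel wheel along x,y,z mm [ -9.1 660.8 158.4]
tool in world
 [[-0.     0.254 -0.967]
 [-0.    -0.967 -0.254]
 [-1.     0.     0.   ]]
turn to sg 1 [ 1.8e+02 -2.0e-02 -3.0e-02]
turn to sg -1 [-0.    0.02 -0.01]
shift to goal [ 0.0985  0.6338 -0.0092]
```

```bash
python3 -m creep '[{"ax":0,"ay":0,"az":0,"tx":0,"ty":0.049,"tz":0,"fingers":0.04},{"ax":0,"ay":0,"az":0,"tx":0,"ty":0.098,"tz":0,"fingers":0.04},{"ax":0,"ay":0,"az":0,"tx":0,"ty":0.147,"tz":0,"fingers":0.04},{"ax":0,"ay":0,"az":0,"tx":0,"ty":0.196,"tz":0,"fingers":0.04},{"ax":0,"ay":0,"az":0,"tx":0,"ty":0.245,"tz":0,"fingers":0.04}]'; python3 -m creep '[{"ax":0,"ay":0,"az":0,"tx":0,"ty":0.049,"tz":0,"fingers":0.04},{"ax":0,"ay":0,"az":0,"tx":0,"ty":0.098,"tz":0,"fingers":0.04},{"ax":0,"ay":0,"az":0,"tx":0,"ty":0.147,"tz":0,"fingers":0.04},{"ax":0,"ay":0,"az":0,"tx":0,"ty":0.196,"tz":0,"fingers":0.04},{"ax":0,"ay":0,"az":0,"tx":0,"ty":0.245,"tz":0,"fingers":0.04}]'; python3 - <<'E'
from nav import *
report(W+.027*Y-.011*X+[0,0,.06])
E
```

```text
time_s: 1.2
tcp_pos: [0.4275, 0.2044, 0.2265]
eef_rot: [-52.9, 90.0, 141.6]
contact_force: [1.2, -0.4, 0.7]
gripper_width: 0.04
time_s: 1.7
tcp_pos: [0.4889, -0.0328, 0.2267]
eef_rot: [-161.5, 90.0, 33.0]
contact_force: [1.7, 0.4, 0.7]
gripper_width: 0.0397
t 1.7 tcp [ 0.4889 -0.0328  0.2267] F [1.74 0.39 0.68] w 0.0397
rel wheel along x,y,z mm [-11.9 170.8 158.7]
tool in world
 [[ 0.     0.25  -0.968]
 [ 0.    -0.968 -0.25 ]
 [-1.    -0.    -0.   ]]
turn to sg 1 [1.798e+02 1.000e-02 3.000e-02]
turn to sg -1 [-0.2  -0.02  0.01]
shift to goal [ 0.0986  0.1438 -0.0013]
```

```bash
python3 -m creep '[{"ax":0,"ay":0,"az":0,"tx":0.02,"ty":0.045,"tz":0,"fingers":0.04},{"ax":0,"ay":0,"az":0,"tx":0.05,"ty":0.085,"tz":0,"fingers":0.04},{"ax":0,"ay":0,"az":0,"tx":0.08,"ty":0.12,"tz":0,"fingers":0.04},{"ax":0,"ay":0,"az":0,"tx":0.09,"ty":0.12,"tz":0,"fingers":0.04},{"ax":0,"ay":0,"az":0,"tx":0.09,"ty":0.12,"tz":0,"fingers":0.04}]'; python3 - <<'E'
from nav import *
report(W+.027*Y-.011*X+[0,0,.02])
from plant import viewer
import cv2,pickle
for n,(x0,y0) in(("side",(300,150)),("top",(330,110))):
    c=viewer.capture(n); pickle.dump(c,open(n+"1.pkl","wb"))
    cv2.imwrite(f"pics/{n}1.png",cv2.resize(c["pixels"][y0:y0+190,x0:x0+250],None,fx=3.1,fy=3.1,interpolation=2))
E
```

```text
time_s: 2.2
tcp_pos: [0.5173, -0.1478, 0.1343]
eef_rot: [-14.5, 89.7, 179.9]
contact_force: [-0.0, -0.3, -0.0]
gripper_width: 0.0403
t 2.2 tcp [ 0.5173 -0.1478  0.1343] F [-0.03 -0.3  -0.05] w 0.0403
rel wheel along x,y,z mm [-13.6  52.3  66.3]
tool in world
 [[-0.005  0.248 -0.969]
 [ 0.    -0.969 -0.248]
 [-1.    -0.001  0.005]]
turn to sg 1 [ 1.7964e+02  1.1000e-01 -4.1000e-01]
turn to sg -1 [-0.36  0.26  0.07]
shift to goal [ 0.0462  0.0253 -0.0029]
```

View pics/side1.png

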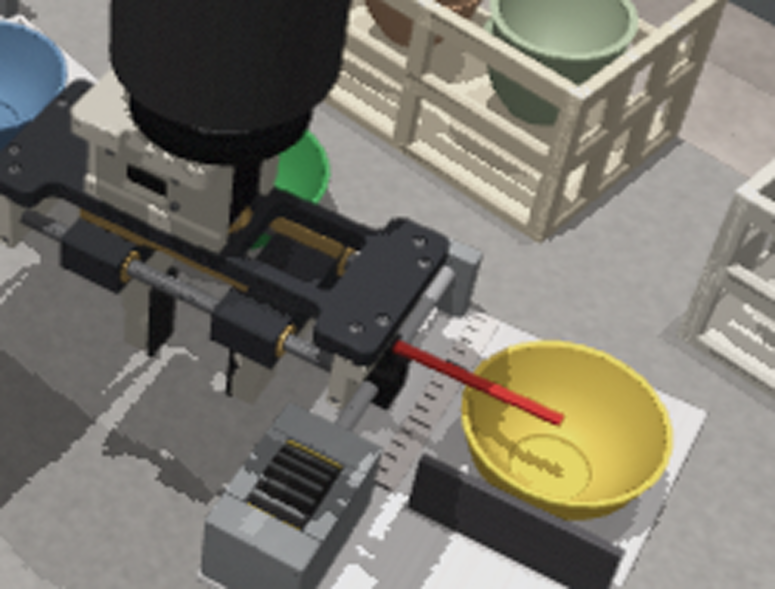

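View pics/top1.png

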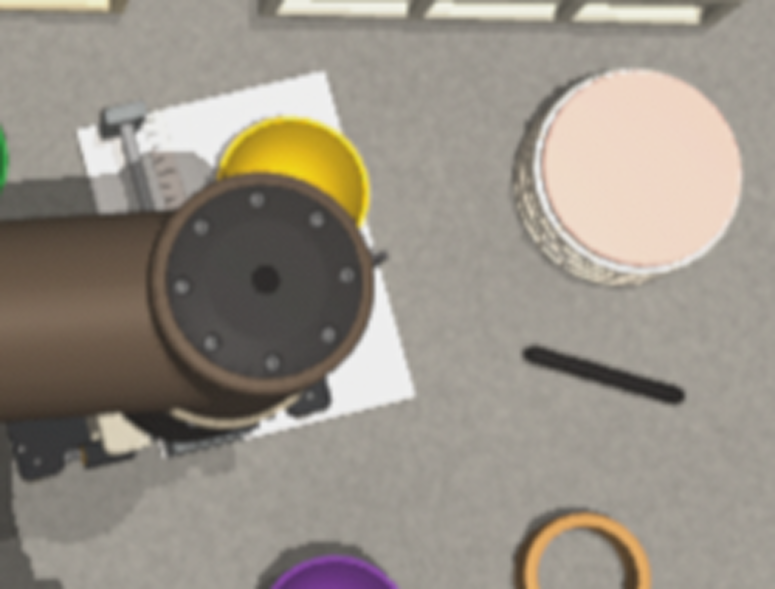

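```bash
python3 -m creep '[{"ax":0,"ay":0.2,"az":0,"tx":0.015,"ty":0.015,"tz":-0.001,"fingers":0.04},{"ax":-0.3,"ay":0.2,"az":0,"tx":0.04,"ty":0.025,"tz":-0.002,"fingers":0.04},{"ax":-0.3,"ay":0.2,"az":0,"tx":0.055,"ty":0.025,"tz":-0.002,"fingers":0.04},{"ax":-0.3,"ay":0.2,"az":0,"tx":0.055,"ty":0.025,"tz":-0.002,"fingers":0.04}]'; python3 - <<'E'
from nav import *
report(W+.027*Y-.012*X+[0,0,-.004])
from plant import viewer
import cv2,pickle
for n,(x0,y0) in(("side",(300,200)),):
    c=viewer.capture(n); pickle.dump(c,open(n+"2.pkl","wb"))
    cv2.imwrite(f"pics/{n}2.png",cv2.resize(c["pixels"][y0:y0+170,x0:x0+220],None,fx=3.5,fy=3.5,interpolation=2))
E
```

```text
time_s: 2.7
tcp_pos: [0.5267, -0.1697, 0.0811]
eef_rot: [-167.2, 89.9, 27.6]
contact_force: [-0.6, -1.2, 0.6]
gripper_width: 0.04
t 2.7 tcp [ 0.5267 -0.1697  0.0811] F [-0.55 -1.18  0.65] w 0.04
rel wheel along x,y,z mm [-10.   28.8  13.1]
tool in world
 [[ 0.002  0.256 -0.967]
 [ 0.001 -0.967 -0.256]
 [-1.    -0.001 -0.002]]
turn to sg 1 [-1.7985e+02 -5.0000e-02 -2.0000e-01]
turn to sg -1 [ 0.15 -0.13  0.03]
shift to goal [0.0171 0.0018 0.002 ]
```

View pics/side2.png

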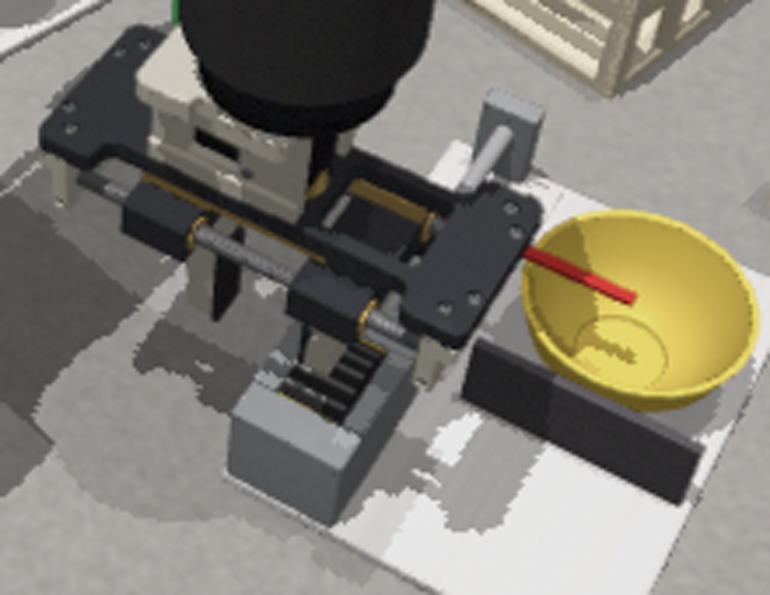

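```bash
python3 - <<'E'
import pickle,cv2,numpy as np
th=np.radians(14.7); X=np.array([np.cos(th),np.sin(th),0]);Y=np.array([-np.sin(th),np.cos(th),0])
c=pickle.load(open("side2.pkl","rb"))
T=np.array([.5267,-.1697,.0811])
K=np.array([[c["fx"],0,c["cx"]],[0,c["fy"],c["cy"]],[0,0,1]])
W=np.array([.5437,-.195,.068])
im=cv2.resize(c["pixels"][250:350,340:440],None,fx=6,fy=6,interpolation=2)
for p,col in((T-.02*Y,(0,255,0)),(T-.028*Y,(255,0,255)),(T+.02*Y,(0,255,0)),(W,(0,0,255)),(W+.015*Y,(255,255,0)),(W-.015*Y,(255,255,0))):
    q=cv2.projectPoints(p.reshape(1,3),np.array(c["rvec"],float),np.array(c["tvec"],float),K,None)[0].ravel()
    cv2.circle(im,tuple(int(round(a)) for a in ((q-[340,250]+.5)*6)),5,col,-1)
cv2.imwrite("pics/side2p.png",im)
E
```

```text
(no output)
```

View pics/side2p.png

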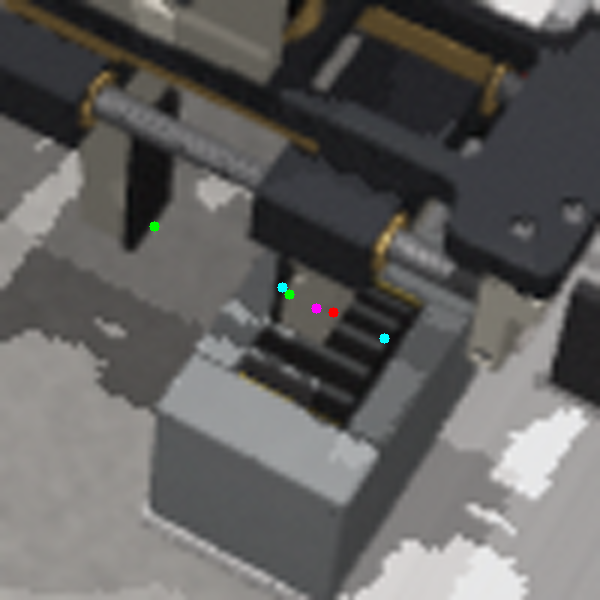

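Projected points agree with the picture: the right fingertip is over the wheel. Pressing now.

```bash
python3 -m creep '[{"ax":0,"ay":0,"az":0,"tx":0.007,"ty":0.001,"tz":0.002,"fingers":0.04},{"ax":0,"ay":0,"az":0,"tx":0.013,"ty":0.001,"tz":0.002,"fingers":0.04},{"ax":0,"ay":0,"az":0,"tx":0.017,"ty":0.001,"tz":0.002,"fingers":0.04},{"ax":0,"ay":0,"az":0,"tx":0.017,"ty":0.001,"tz":0.002,"fingers":0.04}]'; python3 - <<'E'
from nav import *
report()
E
```

```text
time_s: 3.15
tcp_pos: [0.5258, -0.172, 0.0648]
eef_rot: [176.2, 89.8, 11.0]
contact_force: [-0.7, 1.5, 5.2]
gripper_width: 0.04
t 3.15 tcp [ 0.5258 -0.172   0.0648] F [-0.71  1.49  5.15] w 0.04
rel wheel along x,y,z mm [-11.4  26.8  -3.2]
tool in world
 [[ 0.004  0.256 -0.967]
 [ 0.001 -0.967 -0.256]
 [-1.     0.    -0.004]]
turn to sg 1 [-1.7989e+02  2.0000e-02 -3.7000e-01]
turn to sg -1 [ 0.11 -0.23 -0.02]
```

```bash
python3 -m creep '[{"ax":0,"ay":0,"az":0,"tx":0.001,"ty":0,"tz":-0.003,"fingers":0.04},{"ax":0,"ay":0,"az":0,"tx":0.001,"ty":0,"tz":-0.006,"fingers":0.04},{"ax":0,"ay":0,"az":0,"tx":0.001,"ty":0,"tz":-0.009,"fingers":0.04},{"ax":0,"ay":0,"az":0,"tx":0.001,"ty":0,"tz":-0.012,"fingers":0.04},{"ax":0,"ay":0,"az":0,"tx":0.001,"ty":0,"tz":-0.012,"fingers":0.04}]'; python3 - <<'E'
from nav import *
report()
from plant import viewer
import cv2,pickle
for n,(x0,y0) in(("side",(300,200)),):
    c=viewer.capture(n); pickle.dump(c,open(n+"3.pkl","wb"))
    cv2.imwrite(f"pics/{n}3.png",cv2.resize(c["pixels"][y0:y0+170,x0:x0+220],None,fx=3.5,fy=3.5,interpolation=2))
E
```

```text
time_s: 3.65
tcp_pos: [0.5381, -0.1688, 0.0644]
eef_rot: [175.9, 89.7, 10.7]
contact_force: [-0.1, 4.0, 5.8]
gripper_width: 0.0395
t 3.65 tcp [ 0.5381 -0.1688  0.0644] F [-0.08  4.03  5.78] w 0.0395
rel wheel along x,y,z mm [ 1.2 26.8 -3.6]
tool in world
 [[ 0.005  0.256 -0.967]
 [ 0.001 -0.967 -0.256]
 [-1.     0.    -0.005]]
turn to sg 1 [-1.7989e+02  3.0000e-02 -4.4000e-01]
turn to sg -1 [ 0.11 -0.28 -0.02]
```

View pics/side3.png

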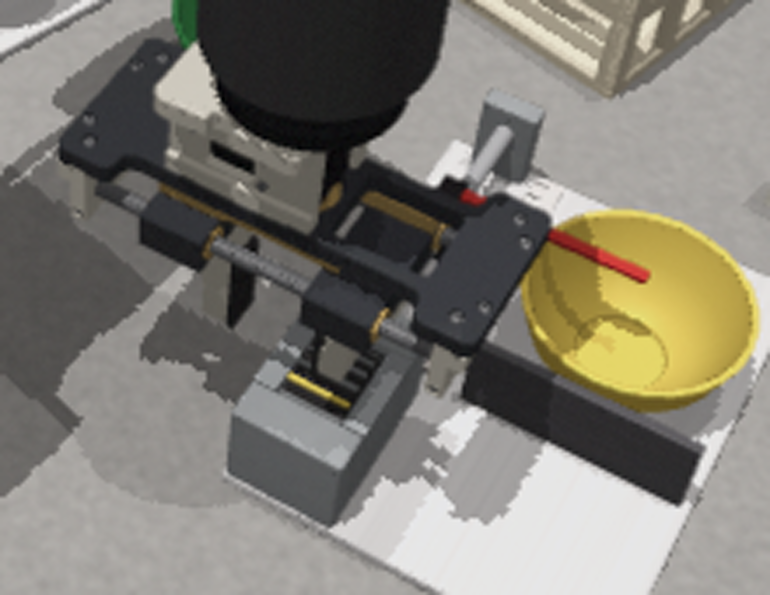

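The wheel turned: the tip moved from crop (635,297) to (648,276). Measuring that.

```bash
cat > tip.py <<'E'
import sys,pickle,cv2,numpy as np
from h import *
# red tip from side view: red pixels projected to z, extreme along -Y
th=np.radians(14.7); X=np.array([np.cos(th),np.sin(th),0]);Y=np.array([-np.sin(th),np.cos(th),0]);C=np.array([.6815,-.262,.058])
def tip(f,z):
    c=pickle.load(open(f,"rb"));h=cv2.cvtColor(c["pixels"],cv2.COLOR_BGR2HSV)
    m=((h[...,0]<8)|(h[...,0]>172))&(h[...,1]>170)&(h[...,2]>90)
    v,u=np.nonzero(m);k=(u>400)&(u<520)&(v>200)&(v<310) if f.startswith("side") else (u>370)&(u<470)&(v>120)&(v<230)
    P=np.array([atz(c,a,b,z) for a,b in zip(u[k],v[k])])-C
    x,y=P@X,P@Y; s=(y<.03); t=y<y.min()+.012
    return "n",k.sum(),"x mean y<30mm",x[s].mean()*1e3,"tip y,x",y.min()*1e3,x[t].mean()*1e3
for a in sys.argv[1:]:
    f,z=a.split(",");print(f,tip(f,float(z)))
E
python3 tip.py top0.pkl,.072 side0.pkl,.071 side1.pkl,.071 side2.pkl,.071 side3.pkl,.067
```

```text
top0.pkl ('n', np.int64(83), 'x mean y<30mm', np.float64(-12.099240632508167), 'tip y,x', np.float64(3.3501241129576367), np.float64(-12.190131051914781))
side0.pkl ('n', np.int64(205), 'x mean y<30mm', np.float64(-15.747578678645377), 'tip y,x', np.float64(0.3618665934549443), np.float64(-15.821819125939909))
side1.pkl ('n', np.int64(201), 'x mean y<30mm', np.float64(-15.852381170361786), 'tip y,x', np.float64(0.9263459920381157), np.float64(-15.935577775959757))
side2.pkl ('n', np.int64(124), 'x mean y<30mm', np.float64(-15.89877191192568), 'tip y,x', np.float64(0.9263459920381157), np.float64(-15.935577775959757))
side3.pkl ('n', np.int64(121), 'x mean y<30mm', np.float64(3.165682966541914), 'tip y,x', np.float64(0.6442412782137551), np.float64(3.2614905771345244))
```

```bash
python3 -m creep '[{"ax":0,"ay":0,"az":0,"tx":0,"ty":0,"tz":-0.003,"fingers":0.04},{"ax":0,"ay":0,"az":0,"tx":0,"ty":0,"tz":-0.006,"fingers":0.04},{"ax":0,"ay":0,"az":0,"tx":0,"ty":0,"tz":-0.009,"fingers":0.04},{"ax":0,"ay":0,"az":0,"tx":0,"ty":0,"tz":-0.011,"fingers":0.04},{"ax":0,"ay":0,"az":0,"tx":0,"ty":0,"tz":-0.011,"fingers":0.04}]'; python3 - <<'E'
from nav import *
report()
E
python3 -m creep '[{"ax":0,"ay":0,"az":0,"tx":-0.007,"ty":0,"tz":0,"fingers":0.04},{"ax":0,"ay":0,"az":0,"tx":-0.015,"ty":0,"tz":0,"fingers":0.04},{"ax":0,"ay":0,"az":0,"tx":-0.015,"ty":0,"tz":0.012,"fingers":0.04},{"ax":0,"ay":0,"az":0,"tx":-0.015,"ty":0,"tz":0.023,"fingers":0.04},{"ax":0,"ay":0,"az":0,"tx":-0.015,"ty":0,"tz":0.023,"fingers":0.04}]'
python3 - <<'E'
from nav import *
report()
from plant import viewer
import cv2,pickle
for n,(x0,y0) in(("side",(300,200)),):
    c=viewer.capture(n); pickle.dump(c,open(n+"4.pkl","wb"))
    cv2.imwrite(f"pics/{n}4.png",cv2.resize(c["pixels"][y0:y0+170,x0:x0+220],None,fx=3.5,fy=3.5,interpolation=2))
E
python3 tip.py side4.pkl,.071
```

```text
time_s: 4.2
tcp_pos: [0.5489, -0.166, 0.0645]
eef_rot: [175.3, 89.7, 10.1]
contact_force: [-0.6, 2.2, 4.9]
gripper_width: 0.0396
t 4.2 tcp [ 0.5489 -0.166   0.0645] F [-0.56  2.2   4.88] w 0.0396
rel wheel along x,y,z mm [12.4 26.8 -3.5]
tool in world
 [[ 0.005  0.256 -0.967]
 [ 0.001 -0.967 -0.256]
 [-1.     0.    -0.005]]
turn to sg 1 [-1.7989e+02  4.0000e-02 -4.8000e-01]
turn to sg -1 [ 0.11 -0.3  -0.02]
time_s: 4.7
tcp_pos: [0.523, -0.1726, 0.0783]
eef_rot: [-160.6, 89.9, 34.2]
contact_force: [-0.0, -0.1, -1.2]
gripper_width: 0.0397
t 4.7 tcp [ 0.523  -0.1726  0.0783] F [-0.05 -0.11 -1.24] w 0.0397
rel wheel along x,y,z mm [-14.4  27.   10.3]
tool in world
 [[ 0.002  0.254 -0.967]
 [ 0.001 -0.967 -0.254]
 [-1.    -0.001 -0.002]]
turn to sg 1 [-1.7998e+02 -7.0000e-02 -1.9000e-01]
turn to sg -1 [ 0.02 -0.12  0.04]
side4.pkl ('n', np.int64(185), 'x mean y<30mm', np.float64(18.469549841896196), 'tip y,x', np.float64(0.2330823293974247), np.float64(18.592558206880394))
```

View pics/side4.png

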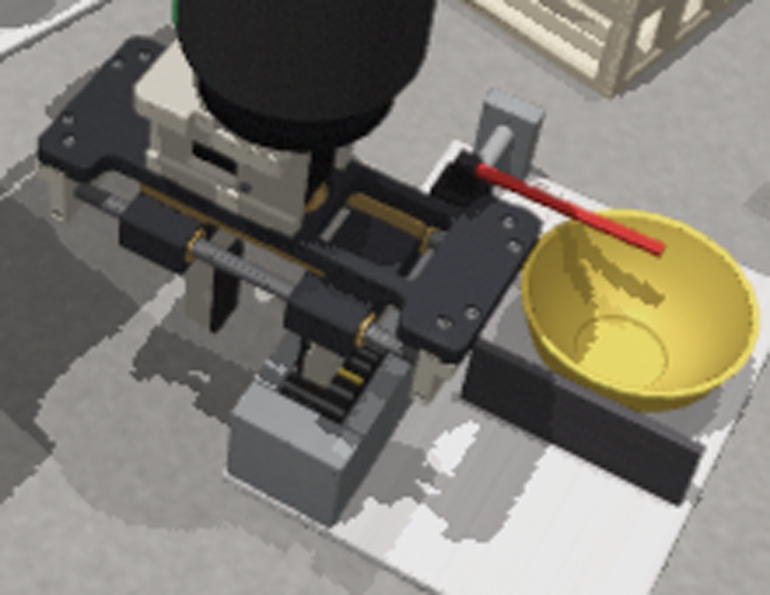

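```bash
python3 -m creep '[{"ax":0,"ay":0,"az":0,"tx":0.006,"ty":0,"tz":-0.001,"fingers":0.04},{"ax":0,"ay":0,"az":0,"tx":0.011,"ty":0,"tz":-0.001,"fingers":0.04},{"ax":0,"ay":0,"az":0,"tx":0.015,"ty":0,"tz":-0.001,"fingers":0.04},{"ax":0,"ay":0,"az":0,"tx":0.015,"ty":0,"tz":-0.001,"fingers":0.04}]'; python3 - <<'E'
from nav import *
report()
E
python3 -m creep '[{"ax":0,"ay":0,"az":0,"tx":0,"ty":0,"tz":-0.003,"fingers":0.04},{"ax":0,"ay":0,"az":0,"tx":0,"ty":0,"tz":-0.006,"fingers":0.04},{"ax":0,"ay":0,"az":0,"tx":0,"ty":0,"tz":-0.009,"fingers":0.04},{"ax":0,"ay":0,"az":0,"tx":0,"ty":0,"tz":-0.012,"fingers":0.04},{"ax":0,"ay":0,"az":0,"tx":0,"ty":0,"tz":-0.015,"fingers":0.04}]'
python3 -m creep '[{"ax":0,"ay":0,"az":0,"tx":0,"ty":0,"tz":-0.003,"fingers":0.04},{"ax":0,"ay":0,"az":0,"tx":0,"ty":0,"tz":-0.005,"fingers":0.04},{"ax":0,"ay":0,"az":0,"tx":0,"ty":0,"tz":-0.007,"fingers":0.04},{"ax":0,"ay":0,"az":0,"tx":0,"ty":0,"tz":-0.007,"fingers":0.04}]'
python3 - <<'E'
from nav import *
report()
from plant import viewer
import cv2,pickle
for n,(x0,y0) in(("side",(300,200)),):
    c=viewer.capture(n); pickle.dump(c,open(n+"5.pkl","wb"))
    cv2.imwrite(f"pics/{n}5.png",cv2.resize(c["pixels"][y0:y0+170,x0:x0+220],None,fx=3.5,fy=3.5,interpolation=2))
E
python3 tip.py side5.pkl,.068
```

```text
time_s: 5.15
tcp_pos: [0.5268, -0.1719, 0.0632]
eef_rot: [174.4, 89.8, 9.2]
contact_force: [-1.0, 0.5, 6.9]
gripper_width: 0.0401
t 5.15 tcp [ 0.5268 -0.1719  0.0632] F [-0.98  0.54  6.87] w 0.0401
rel wheel along x,y,z mm [-10.5  26.6  -4.8]
tool in world
 [[ 0.003  0.256 -0.967]
 [ 0.    -0.967 -0.256]
 [-1.     0.    -0.003]]
turn to sg 1 [-1.7988e+02  3.0000e-02 -2.8000e-01]
turn to sg -1 [ 0.12 -0.18 -0.02]
time_s: 5.65
tcp_pos: [0.5417, -0.168, 0.0639]
eef_rot: [173.6, 89.8, 8.4]
contact_force: [-1.2, 0.5, 6.9]
gripper_width: 0.0401
time_s: 6.05
tcp_pos: [0.549, -0.1661, 0.064]
eef_rot: [172.5, 89.7, 7.3]
contact_force: [0.6, 1.1, 5.6]
gripper_width: 0.0397
t 6.05 tcp [ 0.549  -0.1661  0.064 ] F [0.62 1.1  5.61] w 0.0397
rel wheel along x,y,z mm [12.5 26.6 -4. ]
tool in world
 [[ 0.005  0.256 -0.967]
 [ 0.001 -0.967 -0.256]
 [-1.     0.001 -0.005]]
turn to sg 1 [-1.7987e+02  6.0000e-02 -4.4000e-01]
turn to sg -1 [ 0.13 -0.28 -0.04]
side5.pkl ('n', np.int64(163), 'x mean y<30mm', np.float64(52.19957942069919), 'tip y,x', np.float64(1.2348864764165293), np.float64(52.27226803232378))
```

View pics/side5.png

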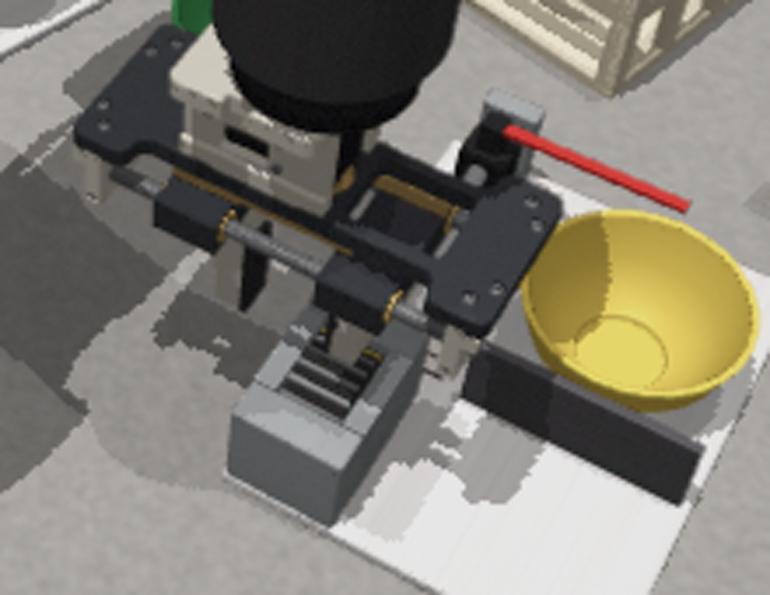

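Side reads +52 mm (about +55.5 allowing for the 3.5 mm offset between views). I'll lift straight up, back off clear of the top camera's view, and check from above.

```bash
python3 -m creep '[{"ax":0,"ay":0,"az":0,"tx":-0.008,"ty":0,"tz":0,"fingers":0.04},{"ax":0,"ay":0,"az":0,"tx":-0.03,"ty":0,"tz":0,"fingers":0.04},{"ax":0,"ay":0,"az":0,"tx":-0.07,"ty":0,"tz":0,"fingers":0.04},{"ax":0,"ay":0,"az":0,"tx":-0.11,"ty":0,"tz":0,"fingers":0.04},{"ax":0,"ay":0,"az":0,"tx":-0.15,"ty":0,"tz":0,"fingers":0.04}]'
python3 -m creep '[{"ax":0,"ay":0,"az":0,"tx":0,"ty":-0.045,"tz":0,"fingers":0.04},{"ax":0,"ay":0,"az":0,"tx":0,"ty":-0.09,"tz":0,"fingers":0.04},{"ax":0,"ay":0,"az":0,"tx":0,"ty":-0.135,"tz":0,"fingers":0.04},{"ax":0,"ay":0,"az":0,"tx":0,"ty":-0.17,"tz":0,"fingers":0.04},{"ax":0,"ay":0,"az":0,"tx":0,"ty":-0.17,"tz":0,"fingers":0.04}]'
python3 - <<'E'
from nav import *
report()
from plant import viewer
import cv2,pickle
for n,(x0,y0) in(("side",(300,200)),("top",(330,110))):
    c=viewer.capture(n); pickle.dump(c,open(n+"6.pkl","wb"))
    cv2.imwrite(f"pics/{n}6.png",cv2.resize(c["pixels"][y0:y0+170,x0:x0+220],None,fx=3.5,fy=3.5,interpolation=2))
E
python3 tip.py side6.pkl,.071 top6.pkl,.072
```

```text
time_s: 6.6
tcp_pos: [0.5466, -0.1663, 0.2149]
eef_rot: [-167.8, 89.9, 27.0]
contact_force: [1.1, 0.5, -0.3]
gripper_width: 0.0401
time_s: 7.1
tcp_pos: [0.5028, 0.0009, 0.2139]
eef_rot: [-168.8, 89.8, 26.2]
contact_force: [0.1, -0.5, -0.1]
gripper_width: 0.0401
t 7.1 tcp [0.5028 0.0009 0.2139] F [ 0.15 -0.51 -0.13] w 0.0401
rel wheel along x,y,z mm [ 10.1 199.9 145.9]
tool in world
 [[ 0.003  0.259 -0.966]
 [ 0.002 -0.966 -0.259]
 [-1.    -0.001 -0.004]]
turn to sg 1 [-1.7971e+02 -6.0000e-02 -3.2000e-01]
turn to sg -1 [ 0.29 -0.2   0.04]
side6.pkl ('n', np.int64(165), 'x mean y<30mm', np.float64(51.48244851451154), 'tip y,x', np.float64(1.1078292760824364), np.float64(51.41681819520763))
top6.pkl ('n', np.int64(57), 'x mean y<30mm', np.float64(54.94547335924217), 'tip y,x', np.float64(3.636242367330193), np.float64(54.69551602039882))
```

View pics/top6.png

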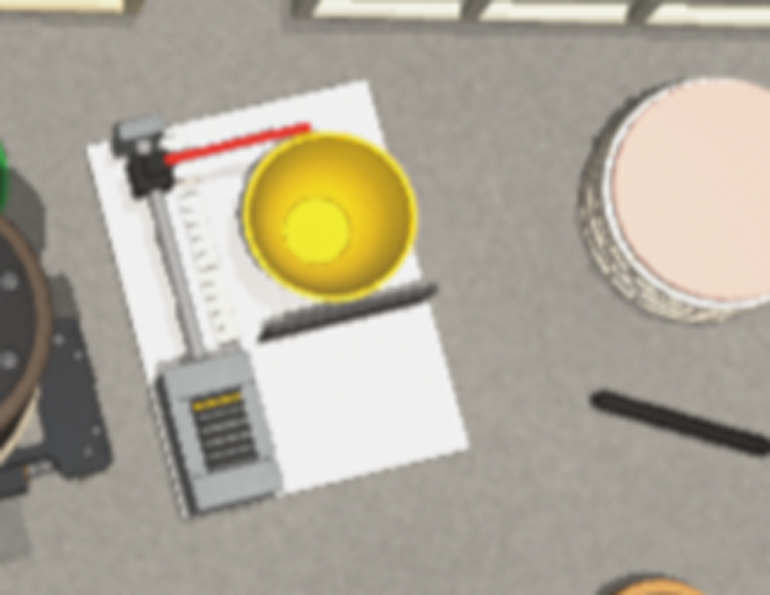

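View pics/side6.png

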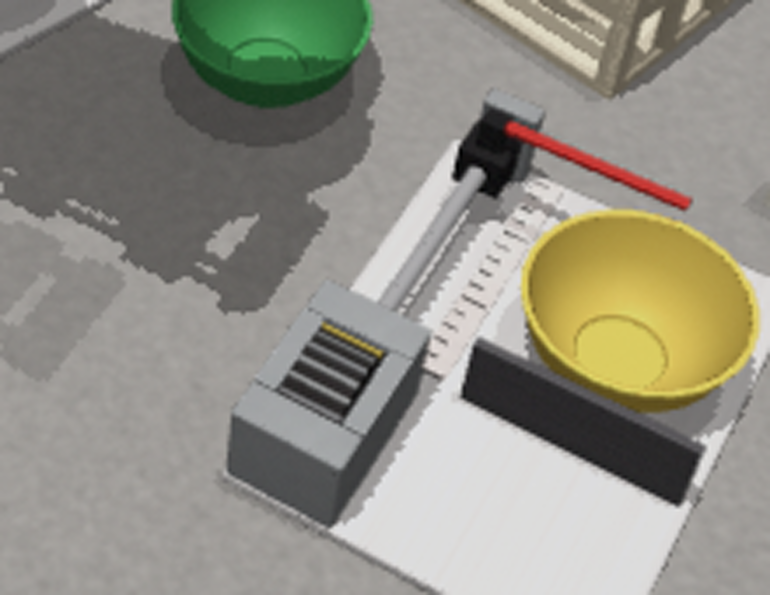

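Top reads +54.9 mm and side +51.5 mm, both using the rim centre from the top view. To settle the difference, I'll fit the rim in each view separately, and compare the bowl and the other pointer with how they started.

```bash
python3 - <<'E'
import pickle,cv2,numpy as np
from h import *
def fit(f):
    c=pickle.load(open(f,"rb"));im=cv2.cvtColor(c["pixels"],cv2.COLOR_BGR2HSV)
    m=cv2.inRange(im,(20,120,60),(35,255,255))
    roi=np.zeros_like(m)
    if f[0]=='t': roi[125:215,385:470]=1
    else: roi[255:325,440:525]=1
    k=np.argwhere((m*roi)>0)[:,::-1].astype(np.int32)
    h=cv2.convexHull(k.reshape(-1,1,2)).reshape(-1,2)
    if f[0]=='s':  # keep upper/far rim outline only
        h=h[h[:,1]<h[:,1].min()+35]
    p=np.array([atz(c,u,v,.058)[:2] for u,v in h.astype(float)])
    s=np.linalg.lstsq(np.c_[2*p,np.ones(len(p))],(p**2).sum(1),rcond=None)[0]
    th=np.radians(14.7); return s[:2].round(4),np.sqrt(s[2]+s[:2]@s[:2]).round(4), "max along x rel C", ((p-[.6815,-.262])@[np.cos(th),np.sin(th)]).max().round(4)
for f in("top0.pkl","top6.pkl","side0.pkl","side6.pkl"): print(f,fit(f))
for n in("top","side"):
    a,b=[pickle.load(open(n+i+".pkl","rb"))["pixels"] for i in"06"]
    for im,i in((a,0),(b,6)):
        h=cv2.cvtColor(im,cv2.COLOR_BGR2HSV);m=((h[...,0]<8)|(h[...,0]>172))&(h[...,1]>170)&(h[...,2]>90)
        m[:,350:]=0;m[260:]=0
        v,u=np.nonzero(m);print(n,i,len(u),u.mean() if len(u) else 0,v.mean() if len(u) else 0)
E
```

```text
top0.pkl (array([ 0.6817, -0.262 ]), np.float64(0.054), 'max along x rel C', np.float64(0.0539))
top6.pkl (array([ 0.6819, -0.2617]), np.float64(0.0539), 'max along x rel C', np.float64(0.0539))
side0.pkl (array([ 0.6786, -0.2634]), np.float64(0.0536), 'max along x rel C', np.float64(0.0508))
side6.pkl (array([ 0.6784, -0.2638]), np.float64(0.0539), 'max along x rel C', np.float64(0.0508))
top 0 99 205.21212121212122 203.24242424242425
top 6 57 194.64912280701753 202.21052631578948
side 0 100 264.41 164.0
side 6 52 257.5 157.73076923076923
```

Fitted per view, the pointer stands at about +55 mm in both, and the bowl hasn't moved. The other pointer's red pixel count dropped, most likely because the arm is hiding it. I'll move the arm clear and look.

```bash
python3 -m creep '[{"ax":0,"ay":0,"az":0,"tx":-0.02,"ty":0.03,"tz":0.03,"fingers":0.04},{"ax":0,"ay":0,"az":0,"tx":-0.05,"ty":0.04,"tz":0.06,"fingers":0.04},{"ax":0,"ay":0,"az":0,"tx":-0.09,"ty":0.04,"tz":0.08,"fingers":0.04},{"ax":0,"ay":0,"az":0,"tx":-0.1,"ty":0.04,"tz":0.08,"fingers":0.04},{"ax":0,"ay":0,"az":0,"tx":-0.1,"ty":0.04,"tz":0.08,"fingers":0.04}]'
python3 - <<'E'
from plant import viewer,r
import cv2,pickle,numpy as np
for n,i in(("side",7),("top",7)):
    c=viewer.capture(n); pickle.dump(c,open(n+"7.pkl","wb")); cv2.imwrite(f"pics/{n}7.png",c["pixels"])
    for k in"07":
        im=pickle.load(open(n+k+".pkl","rb"))["pixels"]
        h=cv2.cvtColor(im,cv2.COLOR_BGR2HSV);m=((h[...,0]<8)|(h[...,0]>172))&(h[...,1]>150)&(h[...,2]>60)
        m[:,350:]=0;m[260:]=0
        v,u=np.nonzero(m);print(n,k,len(u),u.mean(),v.mean(),u.min(),u.max(),v.min(),v.max())
print(np.abs(r.get_state()["qd"]).max())
E
```

```text
time_s: 7.7
tcp_pos: [0.437, -0.0621, 0.3155]
eef_rot: [179.1, 89.6, 13.8]
contact_force: [0.1, 0.6, 0.1]
gripper_width: 0.0396
side 0 117 264.13675213675214 163.60683760683762 251 278 151 176
side 7 56 271.125 170.10714285714286 264 278 164 176
top 0 129 205.8217054263566 203.24806201550388 184 227 199 207
top 7 126 205.76190476190476 203.21428571428572 184 227 199 207
1.1235580556216633
```

View pics/side7.png

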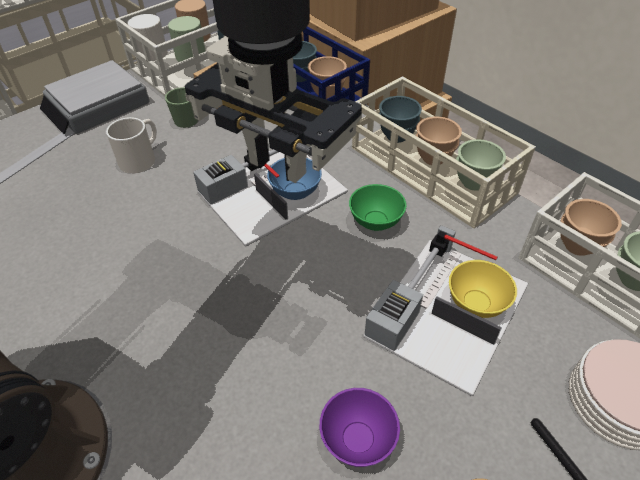

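View pics/top7.png

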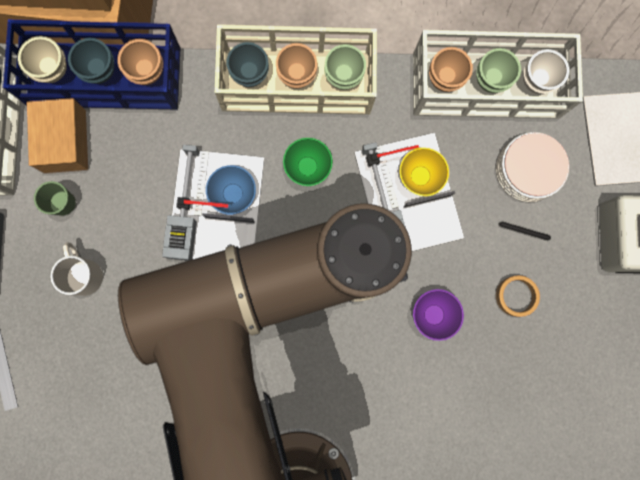

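From above, the other pointer lies on the same pixels as at the start (184–227, 199–207). The arm is clear of everything, so I'm handing in.

```bash
python3 tip.py top7.pkl,.072; python3 -c "
from plant import order
print(order.close_job())"
```

```text
top7.pkl ('n', np.int64(59), 'x mean y<30mm', np.float64(54.860490528387174), 'tip y,x', np.float64(3.636242367330193), np.float64(54.57604094182964))
the job is handed in; nothing more can be done
None
```

I rolled the yellow gauge's wheel in two strokes of about 23–24 mm, using one fingertip of the partly open gripper and pressing with about 5–7 N. I then lifted clear and handed the job in about 8 s into the 34 s allowed; no verdict is reported.

- **Pointer:** the top camera puts it at about +54.9 mm, against the target of +55 mm. The side camera read +51.5 mm when I used the top view's rim centre. Using that view's own rim fit, it is about +54.5 mm, so the gap comes from roughly 3 mm of disagreement between the two calibrations.
- **Bowl:** the rim fits from before and after agree to within 0.5 mm in both views.
- **Other pointer:** it covers the same pixels in the top view as at the start. In the last side picture the gripper partly hid it, so that view could not confirm it.
- **Robot:** the arm was clear of everything at hand-in.

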